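# Seat a die plate with four crank nuts in cross order

### The arm

A 6-joint arm with a two-finger parallel gripper is mounted at the origin on the work surface. World frame = base frame: x ahead of the robot, y to its left, z up, the work surface at z = 0. Lengths are in m, angles in degrees, forces in N, time in s.
With the tool pointing down it reaches from about 0.25 to 0.725 m from the base axis. Payload 9.7 kg.
Tool frame: the origin (TCP) lies between the finger pads; the fingertips stand 8 mm ahead of it and the grasp point (between the pads) lies 11 mm behind it; z points along the fingers, y is the line along which they close (so a half turn about z gives the same grasp; the last joint's range is limited). The gripper opens to 85 mm and grips with 20 to 120 N. Pads are 22 mm wide; open, the fingers measure 114 mm over their backs; the gripper's body (76 mm by 85 mm) begins 54 mm behind the grasp point. The pads swing forward as they close: fully open they stand 13 mm farther back than shut.
Start: joints at [0, 4.979, 10.078, 95.1, 0, 90], TCP at [0.55, -0, 0.239] pointing down, gripper open.
Joint ranges: [-179.16, 179.16], [-48.56, 103.87], [-65.8, 70.77], [-126.05, 130.52], [-82.76, 87.17], [-180, 180]. Speed limits (degrees/s): [127.2, 127.2, 147.25, 180, 180, 180].

### API

Orientations are given as a 3x3 rotation matrix whose columns are the frame's x, y, z axes.
In Python, from cell import env, optics, workorder gives the robot as it stands.
- The arm moves only by the tool jog_arm, never from a script. Its arguments are lists of equal length, an entry for each row: "twist": the turn, a rotation vector about the tool's x, y, z in degrees, a list of three; "translation": the shift along the tool's x, y, z in cm, a list of three; "fingers": the closure, from -1 (fully open) to 1 (shut). A call has 1 to 20 rows; each row is the pose to reach, as a shift and turn from the pose commanded when the call began, along the tool's axes at that moment; what a row does not reach only later rows make up. A row lasts 1/8 s, in which the tool goes at most 62.5 mm and 10.7 degrees, less where a joint would pass 70% of its speed; a pose out of reach is approached as far as the arm can. A call with a gripper value outside its range is refused whole. The fingers move at their own pace and stop on an object; "squeeze" is the grip in N (left out, the last holds). Time passes only in rows, so rows that repeat a pose let the fingers close. It gives the time, the measured TCP pose, the force, the opening and the grip force at its end, in the units of the state.
- env.observe(): the state, without advancing time (a new reading comes with each control period).
- optics.get_image(name): name is "scene" or "side" or "wrist"; returns (picture, depth): 384x512x3 uint8, red, green, blue; 384x512 float32, m along the optical axis (not along the pixel's ray), 0 where there is no reading.
- optics.camera_params(name): a dict with "fx", "fy", "cx", "cy" (pixels), "R" (3x3) and "t" (3): a world point X has camera coordinates R X + t; the wrist camera has in their place "hand_eye" (4x4, takes a point from camera to tool coordinates, whose origin is the TCP and whose axes are the flange's). Camera axes: x right, y down, z forward; pixel columns grow to the right and rows downward; lengths in m; the calibration is good to about 2 mm. A picture is of the moment at which its call begins: read the wrist's pose just before it. camera_params takes no time and is no camera call.
- workorder.job_done(): hands the job in; it is judged then, once.
The state is a dict: "time": time; "joint_positions": joint angles; "qvel": joint speeds; "joint_torque": joint torques, N m; "position": TCP position; "orientation": TCP orientation; "ft_force": force on the tool from outside, world axes, zero at the start; "moment": the same for the moment, N m; "finger_gap": opening from 0.0 (shut) to 1.0 (fully open); "gripper_force": force on a finger pad.
Only numpy, scipy, OpenCV 4.12 (cv2) and the standard library are available. Lean on these libraries where they do the work, as an engineer would, in place of code of your own. Each camera call takes 0.05 s, during which the arm holds its last target. There are 200 camera calls.

### The job

Tighten the four crank nuts on the die plate clockwise, about a half turn each, in cross order: start with any one, then do the nut diagonally opposite, then the other two, bringing each one firmly snug by feel before going to the next, so the plate goes down evenly and ends flush on the green block. Do not force a nut past snug, and leave the die set on the plate and the model parts and tools around it undisturbed.

Things in the scene. Friction and masses are not known exactly. Their poses are not given: they have to be found in the camera images.
- die_base: green cast-iron die block fixed to the desk, 186 x 186 x 28 mm; origin under its centre, z up. A threaded stud stands at each corner, at x, y = +-60 mm of this frame
- plate: bright aluminium die plate, 168 x 168 x 12 mm, loose between four low lugs of the block, held up 3 to 4 mm by a collar under each nut; origin at its centre, which ends 34 mm above the desk when fully seated. The collars go down with the nuts, 1.2 mm per radian of turn
- nut_1: steel hexagon nut 1, 24 mm across, 18 high, on the stud at +x +y of the block's frame, diagonal to nut 3. Origin on its axis, on its underside, 43 to 44 mm above the desk at the start, 40 when home. Its crank, a flat bar 12 mm wide with its top 14 mm above the origin, points along the nut's +x. Clockwise from above tightens; it takes 2.9 to 3.4 rad to seat, each nut differently
- nut_2: steel hexagon nut 2, 24 mm across, 18 high, on the stud at -x +y of the block's frame, diagonal to nut 4. Origin on its axis, on its underside, 43 to 44 mm above the desk at the start, 40 when home. Its crank, a flat bar 12 mm wide with its top 14 mm above the origin, points along the nut's +x. Clockwise from above tightens; it takes 2.9 to 3.4 rad to seat, each nut differently
- nut_3: steel hexagon nut 3, 24 mm across, 18 high, on the stud at -x -y of the block's frame, diagonal to nut 1. Origin on its axis, on its underside, 43 to 44 mm above the desk at the start, 40 when home. Its crank, a flat bar 12 mm wide with its top 14 mm above the origin, points along the nut's +x. Clockwise from above tightens; it takes 2.9 to 3.4 rad to seat, each nut differently
- nut_4: steel hexagon nut 4, 24 mm across, 18 high, on the stud at +x -y of the block's frame, diagonal to nut 2. Origin on its axis, on its underside, 43 to 44 mm above the desk at the start, 40 when home. Its crank, a flat bar 12 mm wide with its top 14 mm above the origin, points along the nut's +x. Clockwise from above tightens; it takes 2.9 to 3.4 rad to seat, each nut differently
- handle_1 (a point): centre of the top of the black handle on nut 1's crank: a freely revolving upright post 12 mm in diameter, 28 mm tall, 40 mm from the nut's axis, its top 42 mm above the nut's origin. 3 N at the handle turns any nut; where it seats cannot be seen, but there the push climbs about 6 N per mm of handle travel, as the crank flexes
- handle_2 (a point): centre of the top of the black handle on nut 2's crank: a freely revolving upright post 12 mm in diameter, 28 mm tall, 40 mm from the nut's axis, its top 42 mm above the nut's origin. Any nut is snug at 8 N or more of push at the handle (crank flexed 1.3 mm), kept up 0.2 s: aim for 13 N; 25 N (4 mm) overstrains it
- handle_3 (a point): centre of the top of the black handle on nut 3's crank: a freely revolving upright post 12 mm in diameter, 28 mm tall, 40 mm from the nut's axis, its top 42 mm above the nut's origin. Push it sideways, or grip it, and lead it in a circle about the nut's axis; the nuts stay where they are left
- handle_4 (a point): centre of the top of the black handle on nut 4's crank: a freely revolving upright post 12 mm in diameter, 28 mm tall, 40 mm from the nut's axis, its top 42 mm above the nut's origin. The handles swing round the outer side of the block; neighbours stay 45 mm or more apart between centres
- die_set: loose round steel die set, 46 mm in diameter, 22 mm high, lying on the middle of the plate; origin at the centre of its underside; a bystander
- conning_tower: loose grey plastic submarine conning tower, 62 x 44 x 49 mm; origin at the centre of its underside; a bystander
- lifeboat: loose white plastic lifeboat, 112 x 30 x 26 mm; origin at the centre of its underside; a bystander
- rivet_roller: loose brass rivet roller with a wooden grip, 112 mm long, 22 mm high; origin at the centre of its underside; a bystander
- paint_jar: loose small paint jar, 36 mm in diameter, 42 mm high; origin at the centre of its underside; a bystander
- punch_pin: loose steel punch pin standing upright, 18 mm in diameter, 45 mm high; origin at the centre of its underside; a bystander

How it is judged (in metres and radians):
On the way, in this order (a step that is already met when the one before it is completed fails the run):
1. the first nut is snug: within 0.5 mm of its home height and its crank pushed on clockwise with 8 N or more for 0.2 s (handle flexed 1.3 mm off the nut's x axis) (((z of nut_1 in the frame of die_base below 0.0405 m and y of handle_1 in the frame of nut_1 below -0.0013 m) or (z of nut_2 in the frame of die_base below 0.0405 m and y of handle_2 in the frame of nut_2 below -0.0013 m) or (z of nut_3 in the frame of die_base below 0.0405 m and y of handle_3 in the frame of nut_3 below -0.0013 m) or (z of nut_4 in the frame of die_base below 0.0405 m and y of handle_4 in the frame of nut_4 below -0.0013 m))), for 0.2 s.
2. the diagonally opposite nut is snug too (((z of each of nut_1, nut_3 in the frame of die_base below 0.0405 m and (y of handle_1 in the frame of nut_1 below -0.0013 m or y of handle_3 in the frame of nut_3 below -0.0013 m)) or (z of each of nut_2, nut_4 in the frame of die_base below 0.0405 m and (y of handle_2 in the frame of nut_2 below -0.0013 m or y of handle_4 in the frame of nut_4 below -0.0013 m)))), for 0.2 s.
3. a third nut is snug (((z of each of nut_1, nut_2, nut_3 in the frame of die_base below 0.0405 m and (y of handle_1 in the frame of nut_1 below -0.0013 m or y of handle_2 in the frame of nut_2 below -0.0013 m or y of handle_3 in the frame of nut_3 below -0.0013 m)) or (z of each of nut_1, nut_2, nut_4 in the frame of die_base below 0.0405 m and (y of handle_1 in the frame of nut_1 below -0.0013 m or y of handle_2 in the frame of nut_2 below -0.0013 m or y of handle_4 in the frame of nut_4 below -0.0013 m)) or (z of each of nut_1, nut_3, nut_4 in the frame of die_base below 0.0405 m and (y of handle_1 in the frame of nut_1 below -0.0013 m or y of handle_3 in the frame of nut_3 below -0.0013 m or y of handle_4 in the frame of nut_4 below -0.0013 m)) or (z of each of nut_2, nut_3, nut_4 in the frame of die_base below 0.0405 m and (y of handle_2 in the frame of nut_2 below -0.0013 m or y of handle_3 in the frame of nut_3 below -0.0013 m or y of handle_4 in the frame of nut_4 below -0.0013 m)))), for 0.2 s.
4. the fourth nut is snug (z of each of nut_1, nut_2, nut_3, nut_4 in the frame of die_base below 0.0405 m and (y of handle_1 in the frame of nut_1 below -0.0013 m or y of handle_2 in the frame of nut_2 below -0.0013 m or y of handle_3 in the frame of nut_3 below -0.0013 m or y of handle_4 in the frame of nut_4 below -0.0013 m)), for 0.2 s.
At the end, for the whole second after the job is handed in: All four nuts are within 0.5 mm of their home height (40 mm above the desk) and at rest, the plate lies flush on the block (its centre within 0.5 mm of 34 mm, tilted less than 0.006 rad), and the die set still lies on the middle of the plate (within 25 mm) (z of each of nut_1, nut_2, nut_3, nut_4 in the frame of die_base below 0.0405 m and z of plate in the frame of die_base below 0.0345 m and angle between plate's own z axis and vertical below 0.006 rad and angular speed of each of nut_1, nut_2, nut_3, nut_4 below 0.1 rad/s and horizontal distance between die_set and plate below 0.025 m); the robot touches nothing.
It fails at once if a nut is overstrained: its crank is pushed so hard (25 N) that its handle flexes 4 mm clockwise off the nut's x axis (y of handle_1 in the frame of nut_1 below -0.004 m or y of handle_2 in the frame of nut_2 below -0.004 m or y of handle_3 in the frame of nut_3 below -0.004 m or y of handle_4 in the frame of nut_4 below -0.004 m).
It fails at once if out of cross order: two neighbouring nuts are both well turned (past about a quarter turn) while neither of their opposite nuts is home ((z of each of nut_1, nut_2 in the frame of die_base below 0.0422 m and not (z of nut_3 in the frame of die_base below 0.0405 m) and not (z of nut_4 in the frame of die_base below 0.0405 m)) or (z of each of nut_2, nut_3 in the frame of die_base below 0.0422 m and not (z of nut_4 in the frame of die_base below 0.0405 m) and not (z of nut_1 in the frame of die_base below 0.0405 m)) or (z of each of nut_3, nut_4 in the frame of die_base below 0.0422 m and not (z of nut_1 in the frame of die_base below 0.0405 m) and not (z of nut_2 in the frame of die_base below 0.0405 m)) or (z of each of nut_4, nut_1 in the frame of die_base below 0.0422 m and not (z of nut_2 in the frame of die_base below 0.0405 m) and not (z of nut_3 in the frame of die_base below 0.0405 m))).
It fails at once if the die set, a model part, the jar or a tool is moved by more than 20 mm (distance of any of die_set, conning_tower, lifeboat, rivet_roller, paint_jar, punch_pin from where it was at the start of the episode above 0.02 m).
It fails at once if one of these is tipped over (angle between any of die_set, conning_tower, lifeboat, rivet_roller, paint_jar, punch_pin's own z axis and vertical above 0.5 rad).
It also fails if it takes over 67 s, if anything falls off the work surface, if the arm or the gripper's body presses on something with over 40 N, if the wrist force passes 120 N, or if a joint passes its speed limit or range.

## Working session

There is one attempt and no reset: what is moved stays moved. The work goes in short steps, Python scripts to look and compute and a tool call to move; the robot and the scene stay as the last step left them, time stands still between calls to the robot, and variables do not carry over. Pictures are saved under pics/ and viewed, at most 10 in all, crops included, and the job is handed in when it is done.

Besides the shell and the picture viewer there is one more tool, called after ">>>" as name(argument=value, ...), one argument or row to a line, values as JSON. jog_arm: Moves the arm, as the interface text tells. Its arguments: {"type":"object","properties":{"twist":{"type":"array","items":{"type":"array","items":{"type":"number"}}},"translation":{"type":"array","items":{"type":"array","items":{"type":"number"}}},"fingers":{"type":"array","items":{"type":"number"}},"squeeze":{"type":"number"}},"required":["twist","translation","fingers"]}

```bash
ls; mkdir -p pics; python3 - <<'E'
from cell import env, optics, workorder
import cv2,numpy as np
s=env.observe();print({k:np.round(v,3).tolist() for k,v in s.items()})
for n in ["scene","side","wrist"]:
    im,d=optics.get_image(n);np.savez(f"{n}0.npz",im=im,d=d);cv2.imwrite(f"pics/{n}0.png",im[:,:,::-1])
    p=optics.camera_params(n);print(n,{k:np.round(v,4).tolist() for k,v in p.items()})
a=cv2.imread("pics/scene0.png")
E
```

```text
pics
{'time': 0.0, 'joint_positions': [0.002, 5.013, 10.034, 95.099, 0.001, 90.001], 'qvel': [-0.088, -0.001, -0.048, 0.173, 0.029, 0.055], 'joint_torque': [0.001, -52.039, 46.48, 0.016, 0.0, -0.0], 'position': [0.55, 0.0, 0.239], 'orientation': [[-0.0, 1.0, -0.001], [1.0, 0.0, 0.0], [0.0, -0.001, -1.0]], 'ft_force': [0.192, 1.244, -0.151], 'moment': [0.04, -0.009, 0.03], 'gripper_force': 0.0, 'finger_gap': 1.0}
scene {'fx': 347.239, 'fy': 347.239, 'cx': 252.1938, 'cy': 191.5913, 'R': [[0.8739, 0.486, -0.008], [0.3298, -0.6049, -0.7248], [-0.3572, 0.6308, -0.6889]], 't': [-0.5593, -0.1244, 0.9018]}
side {'fx': 349.873, 'fy': 349.873, 'cx': 257.273, 'cy': 193.5346, 'R': [[0.9411, -0.3377, -0.0162], [-0.2017, -0.5224, -0.8285], [0.2713, 0.783, -0.5597]], 't': [-0.5685, 0.2145, 0.5373]}
wrist {'fx': 316.5545, 'fy': 316.5545, 'cx': 257.8657, 'cy': 192.5428, 'hand_eye': [[0.0006, -0.9526, -0.3043, 0.0772], [1.0, 0.0007, -0.0002, 0.0002], [0.0004, -0.3043, 0.9526, -0.1344], [0.0, 0.0, 0.0, 1.0]]}
```

View pics/scene0.png

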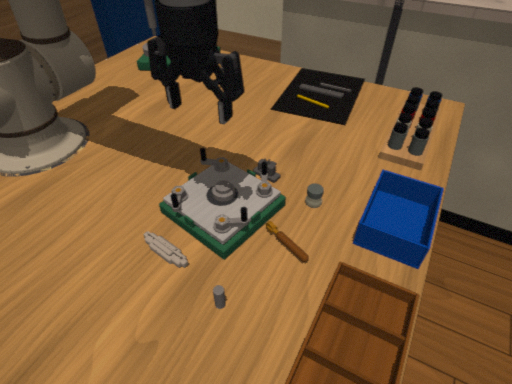

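View pics/wrist0.png

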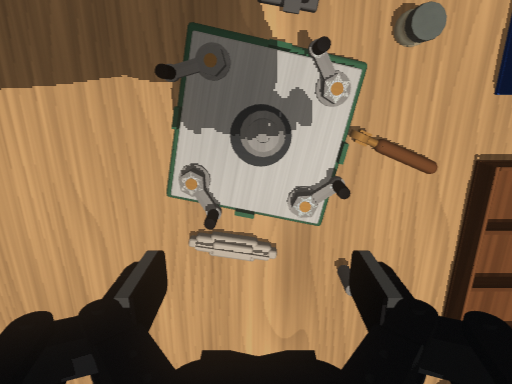

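The wrist view shows the block (corners near (190,25), (365,65), (320,225), (168,195)). Stud tips are at (337,88), (211,60), (191,184) and (305,207), with handles at (320,46), (165,72), (211,217) and (342,188). The lifeboat lies just below the block, the roller to its right, and the tower above it near (290,5).

```bash
cat > h.py <<'E'
from cell import env, optics, workorder
import cv2,numpy as np
def cam(n,s=None):
    p=optics.camera_params(n);K=np.array([[p['fx'],0,p['cx']],[0,p['fy'],p['cy']],[0,0,1]])
    if 'R' in p: R=np.array(p['R']).T;return K,R,-R@np.array(p['t'])
    H=np.array(p['hand_eye']);O=np.array(s['orientation']);return K,O@H[:3,:3],O@H[:3,3]+np.array(s['position'])
def cloud(d,c):
    K,R,o=c;v,u=np.mgrid[:d.shape[0],:d.shape[1]]
    P=np.stack([u,v,np.ones_like(u)],-1)@np.linalg.inv(K).T*d[...,None]
    return P@R.T+o
def ray(px,c,z):
    K,R,o=c;r=R@np.linalg.inv(K)@[px[0],px[1],1];return o+r*(z-o[2])/r[2]
E
python3 - <<'E'
from h import *
s=env.observe()
for n in ["scene","side","wrist"]:
    f=np.load(n+"0.npz");im,d=f['im'],f['d'];c=cam(n,s);P=cloud(d,c)
    roi=(abs(P[...,0]-.52)<.25)&(abs(P[...,1]-.13)<.22)&(d>0)
    dk=im.max(2)<60
    if n=="wrist":
        m0=np.zeros(dk.shape,bool);m0[:245]=True;roi&=m0
    for nm,m in [("handle",roi&dk&(P[...,2]>.072)&(P[...,2]<.1)),("obj12-60",roi&(P[...,2]>.010)&(P[...,2]<.1))]:
        k,l,st,ce=cv2.connectedComponentsWithStats(m.astype(np.uint8))
        for i in range(1,k):
            if st[i,4]>12:
                q=P[l==i];print(n,nm,st[i].tolist(),"mean",q.mean(0).round(4),"lo",q.min(0).round(3),"hi",q.max(0).round(3))
    if n=="wrist":
        h=cv2.cvtColor(im,cv2.COLOR_RGB2HSV);m=(h[...,0]<20)&(h[...,1]>130)&(P[...,2]>.05)&roi
        k,l,st,ce=cv2.connectedComponentsWithStats(m.astype(np.uint8))
        for i in range(1,k):
            if st[i,4]>12: print("stud",ce[i].round(1),st[i].tolist(),P[l==i].mean(0).round(4),ray(ce[i],c,.065).round(4))
E
```

```text
scene handle [200, 148, 6, 8, 41] mean [0.4688 0.093  0.082 ] lo [0.463 0.089 0.074] hi [0.474 0.1   0.088]
scene handle [262, 161, 6, 9, 46] mean [0.6053 0.1142 0.0817] lo [0.599 0.11  0.073] hi [0.609 0.12  0.088]
scene handle [171, 194, 7, 10, 49] mean [ 0.504  -0.0485  0.0818] lo [ 0.498 -0.052  0.072] hi [ 0.508 -0.042  0.088]
scene handle [241, 207, 6, 10, 48] mean [ 0.6328 -0.0174  0.0817] lo [ 0.628 -0.021  0.073] hi [ 0.637 -0.009  0.087]
scene obj12-60 [159, 148, 127, 109, 7494] mean [0.5665 0.0203 0.0432] lo [ 0.444 -0.074  0.01 ] hi [0.661 0.196 0.088]
scene obj12-60 [306, 183, 18, 24, 338] mean [0.7114 0.1348 0.0322] lo [0.692 0.123 0.01 ] hi [0.728 0.157 0.045]
scene obj12-60 [266, 221, 43, 41, 439] mean [0.7098 0.0084 0.0172] lo [ 0.654 -0.014  0.01 ] hi [0.757 0.036 0.024]
side handle [238, 176, 3, 7, 14] mean [0.6035 0.1087 0.0811] lo [0.601 0.106 0.074] hi [0.606 0.111 0.088]
side handle [175, 194, 4, 8, 26] mean [0.4679 0.0886 0.0799] lo [0.465 0.086 0.072] hi [0.471 0.091 0.088]
side handle [272, 206, 4, 9, 27] mean [ 0.6305 -0.0203  0.0805] lo [ 0.628 -0.023  0.0
[... 958 characters left out ...]
-60 [395, 1, 52, 46, 1634] mean [0.7052 0.1389 0.0354] lo [0.691 0.123 0.01 ] hi [0.726 0.157 0.045]
wrist obj12-60 [154, 22, 213, 208, 31121] mean [0.5514 0.0429 0.0462] lo [ 0.444 -0.074  0.022] hi [0.661 0.142 0.088]
wrist obj12-60 [349, 129, 88, 45, 1203] mean [0.7052 0.012  0.017 ] lo [ 0.653 -0.014  0.01 ] hi [0.756 0.037 0.023]
stud [209.7  59.8] [204, 53, 12, 14, 130] [0.5059 0.1045 0.0618] [0.5063 0.1043 0.065 ]
stud [336.9  88.4] [331, 82, 12, 13, 115] [0.6236 0.0799 0.0617] [0.6228 0.0799 0.065 ]
stud [191.  183.7] [186, 179, 11, 11, 91] [ 0.4814 -0.0128  0.0619] [ 0.4821 -0.0119  0.065 ]
stud [304.7 206.5] [300, 202, 10, 10, 82] [ 0.5988 -0.0375  0.0619] [ 0.5983 -0.0364  0.065 ]
```

View pics/side0.png

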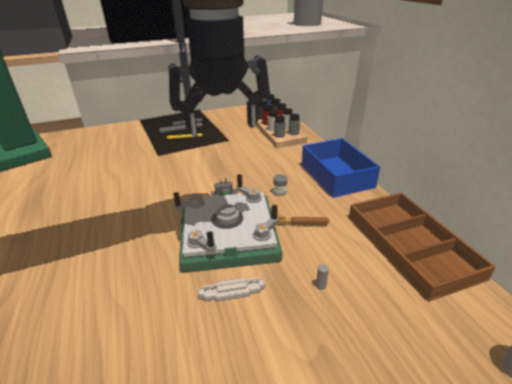

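The side view agrees with the layout: handle tops are at about 85 mm and all loose parts stay below 50 mm. Stud centres form a 120 mm square: A(.506,.1045), B(.6235,.080), C(.4815,-.0125), D(.599,-.0375). I'll work at fingertip height 60 mm with fixed tool orientation, in the order A, D, B, C.

>>> jog_arm(
  twist=[
    [0,0,0],
    [0,0,0],
    [0,0,0],
    [0,0,0],
    [0,0,0],
    [0,0,0],
  ],
  translation=[
    [4,-3.5,4],
    [9.35,-8.2,8],
    [9.35,-8.2,12],
    [9.35,-8.2,12],
    [9.35,-8.2,12],
    [9.35,-8.2,12],
  ],
  fingers=[0.435,0.435,0.435,0.435,0.435,0.435],
  squeeze=40,
)

```text
time: 0.9
position: [0.4698, 0.0931, 0.1216]
orientation: [[0.001, 1.0, 0.003], [1.0, -0.001, 0.001], [0.001, 0.003, -1.0]]
ft_force: [0.6, 0.1, 0.8]
finger_gap: 0.286
gripper_force: 0.0
```

```bash
python3 - <<'E'
from h import *
s=env.observe();print(s['time'],s['position'],s['ft_force'],s['finger_gap'])
im,d=optics.get_image("wrist");cv2.imwrite("pics/w1.png",im[:,:,::-1])
P=cloud(d,cam("wrist",s));m=(im.max(2)<60)&(P[...,2]>.0815)&(P[...,2]<.095)&(d>0)
k,l,st,ce=cv2.connectedComponentsWithStats(m.astype(np.uint8))
for i in range(1,k):
    if st[i,4]>20: print(st[i].tolist(),ce[i].round(1),P[l==i].mean(0).round(4),ray(ce[i],cam("wrist",s),.0855).round(4))
E
```

```text
0.9 [0.46977177 0.09314984 0.12155384] [0.59975581 0.08621211 0.83864123] 0.2857868840047186
[479, 182, 25, 21, 397] [491.4 192.1] [0.6029 0.1158 0.0849] [0.6024 0.116  0.0855]
[245, 216, 18, 21, 308] [253.3 226.3] [0.4674 0.0951 0.0853] [0.4674 0.0952 0.0855]
[487, 361, 13, 10, 46] [493.4 365.1] [ 0.6329 -0.0099  0.0842] [ 0.6317 -0.0086  0.0855]
```

View pics/w1.png

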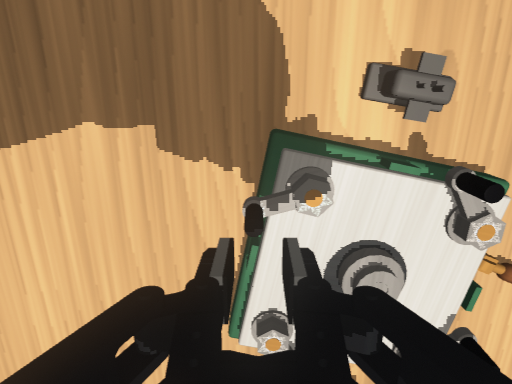

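The picture shows handle A at (253,226), with its nut at (315,200) and the open fingers lined up with the handle. Going down on it and gripping.

>>> jog_arm(
  twist=[
    [0,0,0],
    [0,0,0],
    [0,0,0],
    [0,0,0],
    [0,0,0],
    [0,0,0],
    [0,0,0],
  ],
  translation=[
    [0.15,-0.05,2.5],
    [0.15,-0.05,5],
    [0.15,-0.05,5],
    [0.15,-0.05,5],
    [0.15,-0.05,5],
    [0.15,-0.05,5],
    [0.15,-0.05,5],
  ],
  fingers=[0.435,0.435,0.435,1,1,1,1],
)

```text
time: 1.82
position: [0.4676, 0.095, 0.0705]
orientation: [[0.0, 1.0, 0.0], [1.0, -0.0, 0.0], [0.0, 0.0, -1.0]]
ft_force: [-5.3, -0.6, 3.3]
finger_gap: 0.122
gripper_force: 39.3
```

```bash
cat >> h.py <<'E'
def arc(C,a0,a1,n,cmd,z1,r=.04):
    "rows in tool cm (x=world y, y=world x, z=-world z) from commanded pose cmd"
    for k in range(1,n+1):
        a=np.radians(a0+(a1-a0)*k/n);p=np.array([C[0]+r*np.cos(a),C[1]+r*np.sin(a),cmd[2]+(z1-cmd[2])*k/n])-cmd
        print([round(100*p[1],2),round(100*p[0],2),round(-100*p[2],2)],end=", ")
    print()
E
python3 - <<'E'
from h import *
C=(.506,.1045);c=np.array([.4675,.095,.069])
arc(C,193.9,110,14,c,.0672)
E
```

```text
[np.float64(0.4), np.float64(-0.11), np.float64(0.01)], [np.float64(0.82), np.float64(-0.15), np.float64(0.03)], [np.float64(1.23), np.float64(-0.14), np.float64(0.04)], [np.float64(1.65), np.float64(-0.09), np.float64(0.05)], [np.float64(2.06), np.float64(0.01), np.float64(0.06)], [np.float64(2.45), np.float64(0.14), np.float64(0.08)], [np.float64(2.83), np.float64(0.32), np.float64(0.09)], [np.float64(3.19), np.float64(0.54), np.float64(0.1)], [np.float64(3.52), np.float64(0.79), np.float64(0.12)], [np.float64(3.83), np.float64(1.07), np.float64(0.13)], [np.float64(4.1), np.float64(1.39), np.float64(0.14)], [np.float64(4.34), np.float64(1.73), np.float64(0.15)], [np.float64(4.55), np.float64(2.1), np.float64(0.17)], [np.float64(4.71), np.float64(2.48), np.float64(0.18)],
```

>>> jog_arm(
  twist=[
    [0,0,0],
    [0,0,0],
    [0,0,0],
    [0,0,0],
    [0,0,0],
    [0,0,0],
    [0,0,0],
    [0,0,0],
    [0,0,0],
    [0,0,0],
    [0,0,0],
    [0,0,0],
    [0,0,0],
    [0,0,0],
    [0,0,0],
    [0,0,0],
  ],
  translation=[
    [0.4,-0.11,0.01],
    [0.82,-0.15,0.03],
    [1.23,-0.14,0.04],
    [1.65,-0.09,0.05],
    [2.06,0.01,0.06],
    [2.45,0.14,0.08],
    [2.83,0.32,0.09],
    [3.19,0.54,0.1],
    [3.52,0.79,0.12],
    [3.83,1.07,0.13],
    [4.1,1.39,0.14],
    [4.34,1.73,0.15],
    [4.55,2.1,0.17],
    [4.71,2.48,0.18],
    [4.71,2.48,0.18],
    [4.71,2.48,0.18],
  ],
  fingers=[1,1,1,1,1,1,1,1,1,1,1,1,1,1,1,1],
)

```text
time: 3.82
position: [0.4928, 0.1432, 0.0689]
orientation: [[-0.001, 1.0, 0.001], [1.0, 0.001, 0.002], [0.002, 0.001, -1.0]]
ft_force: [-4.2, 4.9, 3.3]
finger_gap: 0.118
gripper_force: 39.2
```

```bash
sed -i 's/print(\[round(100\*p\[1\],2),round(100\*p\[0\],2),round(-100\*p\[2\],2)\]/print([round(float(v),2) for v in (100*p[1],100*p[0],-100*p[2])]/' h.py
python3 - <<'E'
from h import *
C=(.506,.1045);a=np.radians(110);c=np.array([.506+.04*np.cos(a),.1045+.04*np.sin(a),.0672])
print(c)
arc(C,110,40,12,c,.066)
E
```

```text
[0.49231919 0.1420877  0.0672    ]
[0.12, 0.39, 0.01], [0.2, 0.79, 0.02], [0.24, 1.19, 0.03], [0.23, 1.6, 0.04], [0.19, 2.01, 0.05], [0.1, 2.4, 0.06], [-0.02, 2.79, 0.07], [-0.18, 3.16, 0.08], [-0.39, 3.52, 0.09], [-0.62, 3.85, 0.1], [-0.89, 4.16, 0.11], [-1.19, 4.43, 0.12],
```

>>> jog_arm(
  twist=[
    [0,0,0],
    [0,0,0],
    [0,0,0],
    [0,0,0],
    [0,0,0],
    [0,0,0],
    [0,0,0],
    [0,0,0],
    [0,0,0],
    [0,0,0],
    [0,0,0],
    [0,0,0],
    [0,0,0],
    [0,0,0],
  ],
  translation=[
    [0.2,0.4,0.01],
    [0.3,0.8,0.02],
    [0.34,1.2,0.03],
    [0.33,1.62,0.04],
    [0.29,2.03,0.05],
    [0.2,2.42,0.06],
    [0.08,2.81,0.07],
    [-0.08,3.18,0.08],
    [-0.29,3.54,0.09],
    [-0.52,3.87,0.1],
    [-0.79,4.18,0.11],
    [-1.09,4.45,0.12],
    [-1.09,4.45,0.12],
    [-1.09,4.45,0.12],
  ],
  fingers=[1,1,1,1,1,1,1,1,1,1,1,1,1,1],
)

```text
time: 5.58
position: [0.5374, 0.1309, 0.0668]
orientation: [[0.0, 1.0, 0.001], [1.0, -0.0, -0.0], [-0.0, 0.001, -1.0]]
ft_force: [-3.6, 1.3, 4.2]
finger_gap: 0.118
gripper_force: 39.6
```

```bash
python3 - <<'E'
from h import *
s=env.observe();print(s['position'])
C=(.5062,.1055);a=np.radians(40);c=np.array([C[0]+.04*np.cos(a),C[1]+.04*np.sin(a),.066])
print(c)
arc(C,40,-10,20,c,.0655)
E
```

```text
[0.53737956 0.13094194 0.06683488]
[0.53684178 0.1312115  0.066     ]
[-0.14, 0.11, 0.0], [-0.28, 0.21, 0.0], [-0.42, 0.31, 0.01], [-0.57, 0.4, 0.01], [-0.72, 0.48, 0.01], [-0.88, 0.56, 0.01], [-1.04, 0.63, 0.02], [-1.2, 0.69, 0.02], [-1.37, 0.75, 0.02], [-1.54, 0.8, 0.03], [-1.71, 0.84, 0.03], [-1.88, 0.88, 0.03], [-2.05, 0.9, 0.03], [-2.22, 0.92, 0.04], [-2.4, 0.93, 0.04], [-2.57, 0.94, 0.04], [-2.75, 0.93, 0.04], [-2.92, 0.92, 0.05], [-3.09, 0.9, 0.05], [-3.27, 0.88, 0.05],
```

>>> jog_arm(
  twist=[
    [0,0,0],
    [0,0,0],
    [0,0,0],
    [0,0,0],
    [0,0,0],
    [0,0,0],
  ],
  translation=[
    [-0.14,0.11,0],
    [-0.28,0.21,0],
    [-0.42,0.31,0.01],
    [-0.57,0.4,0.01],
    [-0.64,0.44,0.01],
    [-0.64,0.44,0.01],
  ],
  fingers=[1,1,1,1,1,1],
)

```text
time: 6.32
position: [0.5415, 0.1247, 0.0666]
orientation: [[0.0, 1.0, 0.0], [1.0, -0.0, 0.0], [0.0, 0.0, -1.0]]
ft_force: [-3.5, 1.2, 4.3]
finger_gap: 0.128
gripper_force: 39.6
```

>>> jog_arm(
  twist=[
    [0,0,0],
    [0,0,0],
    [0,0,0],
  ],
  translation=[
    [-0.24,0.12,0],
    [-0.4,0.19,0],
    [-0.4,0.19,0],
  ],
  fingers=[1,1,1],
)

```text
time: 6.7
position: [0.5434, 0.1207, 0.0665]
orientation: [[0.0, 1.0, 0.0], [1.0, -0.0, 0.0], [0.0, 0.0, -1.0]]
ft_force: [-3.5, 0.8, 4.3]
finger_gap: 0.122
gripper_force: 39.5
```

>>> jog_arm(
  twist=[
    [0,0,0],
    [0,0,0],
    [0,0,0],
  ],
  translation=[
    [-0.16,0.06,0],
    [-0.33,0.12,0],
    [-0.33,0.12,0],
  ],
  fingers=[1,1,1],
)

```text
time: 7.08
position: [0.5445, 0.1174, 0.0664]
orientation: [[0.0, 1.0, 0.0], [1.0, -0.0, 0.0], [0.0, 0.0, -1.0]]
ft_force: [-3.2, 1.8, 5.9]
finger_gap: 0.125
gripper_force: 39.5
```

>>> jog_arm(
  twist=[
    [0,0,0],
    [0,0,0],
    [0,0,0],
  ],
  translation=[
    [-0.17,0.05,0],
    [-0.34,0.09,0],
    [-0.34,0.09,0],
  ],
  fingers=[1,1,1],
)

```text
time: 7.45
position: [0.5454, 0.114, 0.0663]
orientation: [[0.0, 1.0, 0.0], [1.0, -0.0, 0.0], [0.0, 0.0, -1.0]]
ft_force: [-3.5, 2.4, 5.8]
finger_gap: 0.127
gripper_force: 39.5
```

>>> jog_arm(
  twist=[
    [0,0,0],
    [0,0,0],
    [0,0,0],
  ],
  translation=[
    [-0.17,0.03,0],
    [-0.34,0.06,0],
    [-0.34,0.06,0],
  ],
  fingers=[1,1,1],
)

```text
time: 7.82
position: [0.5458, 0.1118, 0.0663]
orientation: [[-0.001, 1.0, -0.0], [1.0, 0.001, 0.003], [0.003, -0.0, -1.0]]
ft_force: [-3.8, 7.8, 4.6]
finger_gap: 0.12
gripper_force: 39.5
```

>>> jog_arm(
  twist=[
    [0,0,0],
    [0,0,0],
    [0,0,0],
    [0,0,0],
    [0,0,0],
  ],
  translation=[
    [-0.1,0.01,0],
    [-0.2,0.02,0],
    [-0.2,0.02,0],
    [-0.2,0.02,0],
    [-0.2,0.02,0],
  ],
  fingers=[1,1,1,1,1],
)

```text
time: 8.45
position: [0.5459, 0.1106, 0.0663]
orientation: [[-0.002, 1.0, -0.0], [1.0, 0.002, 0.004], [0.004, -0.0, -1.0]]
ft_force: [-4.5, 12.2, 4.4]
finger_gap: 0.12
gripper_force: 39.5
```

>>> jog_arm(
  twist=[
    [0,0,0],
    [0,0,0],
    [0,0,0],
    [0,0,0],
    [0,0,0],
    [0,0,0],
    [0,0,0],
    [0,0,0],
    [0,0,0],
  ],
  translation=[
    [0,0,0],
    [0,0,0],
    [0,0,-2.7],
    [0,0,-5.3],
    [-4,2.8,-5.3],
    [-8,5.6,-5.3],
    [-12.07,8.4,-5.3],
    [-12.07,8.4,-5.3],
    [-12.07,8.4,-5.3],
  ],
  fingers=[0.435,0.435,0.435,0.435,0.435,0.435,0.435,0.435,0.435],
)

```text
time: 9.57
position: [0.6298, -0.0123, 0.1187]
orientation: [[0.001, 1.0, -0.001], [1.0, -0.001, -0.0], [-0.0, -0.001, -1.0]]
ft_force: [1.1, -0.4, 0.1]
finger_gap: 0.284
gripper_force: 0.0
```

```bash
cat > look.py <<'E'
from h import *
import sys
s=env.observe();print(s['time'],s['position'].round(4),s['ft_force'].round(1),s['finger_gap'])
im,d=optics.get_image("wrist");c=cam("wrist",s)
P=cloud(d,c);m=(im.max(2)<60)&(P[...,2]>.080)&(P[...,2]<.095)&(d>0)
k,l,st,ce=cv2.connectedComponentsWithStats(m.astype(np.uint8))
for i in range(1,k):
    if st[i,4]>20: print("handle",st[i].tolist(),P[l==i].mean(0).round(4),ray(ce[i],c,P[l==i][:,2].mean()).round(4))
h=cv2.cvtColor(im,cv2.COLOR_RGB2HSV);m=(h[...,0]<20)&(h[...,1]>130)&(P[...,2]>.05)&(P[...,2]<.07)
k,l,st,ce=cv2.connectedComponentsWithStats(m.astype(np.uint8))
for i in range(1,k):
    if st[i,4]>20: print("stud",st[i].tolist(),P[l==i].mean(0).round(4))
cv2.imwrite(f"pics/{sys.argv[1]}.png",im[:,:,::-1])
E
python3 look.py w2
```

```text
9.575 [ 0.6298 -0.0123  0.1187] [ 1.1 -0.4  0.1] 0.2844045310860346
handle [252, 223, 19, 22, 328] [ 0.6319 -0.014   0.085 ] [ 0.6319 -0.014   0.085 ]
handle [41, 270, 24, 21, 338] [ 0.5035 -0.0457  0.0845] [ 0.5035 -0.0457  0.0845]
stud [17, 2, 26, 26, 515] [0.5068 0.1044 0.0614]
stud [236, 52, 21, 23, 359] [0.6233 0.0801 0.0618]
stud [21, 209, 18, 16, 228] [ 0.4814 -0.0127  0.0619]
stud [204, 244, 13, 7, 48] [ 0.5979 -0.0339  0.0618]
```

>>> jog_arm(
  twist=[
    [0,0,0],
    [0,0,0],
    [0,0,0],
    [0,0,0],
    [0,0,0],
    [0,0,0],
  ],
  translation=[
    [-0.2,0.19,2.5],
    [-0.2,0.19,5],
    [-0.2,0.19,5],
    [-0.2,0.19,5],
    [-0.2,0.19,5],
    [-0.2,0.19,5],
  ],
  fingers=[0.435,0.435,0.435,1,1,1],
)

```text
time: 10.38
position: [0.6322, -0.0137, 0.0701]
orientation: [[-0.0, 1.0, 0.001], [1.0, 0.0, 0.0], [0.0, 0.001, -1.0]]
ft_force: [-0.8, 1.0, 1.3]
finger_gap: 0.119
gripper_force: 39.5
```

```bash
python3 - <<'E'
from h import *
s=env.observe();print(s['position'].round(4),s['ft_force'].round(1))
arc((.599,-.0368),34.7,-60,15,np.array([.6319,-.014,.069]),.067)
E
```

```text
[ 0.6322 -0.0137  0.0701] [-0.8  1.   1.3]
[-0.38, 0.23, 0.01], [-0.78, 0.42, 0.03], [-1.19, 0.56, 0.04], [-1.62, 0.66, 0.05], [-2.06, 0.7, 0.07], [-2.5, 0.7, 0.08], [-2.94, 0.66, 0.09], [-3.37, 0.56, 0.11], [-3.79, 0.42, 0.12], [-4.18, 0.23, 0.13], [-4.56, -0.0, 0.15], [-4.91, -0.27, 0.16], [-5.22, -0.58, 0.17], [-5.5, -0.92, 0.19], [-5.74, -1.29, 0.2],
```

>>> jog_arm(
  twist=[
    [0,0,0],
    [0,0,0],
    [0,0,0],
    [0,0,0],
    [0,0,0],
    [0,0,0],
    [0,0,0],
    [0,0,0],
    [0,0,0],
    [0,0,0],
    [0,0,0],
    [0,0,0],
    [0,0,0],
    [0,0,0],
    [0,0,0],
    [0,0,0],
    [0,0,0],
  ],
  translation=[
    [-0.38,0.23,0.01],
    [-0.78,0.42,0.03],
    [-1.19,0.56,0.04],
    [-1.62,0.66,0.05],
    [-2.06,0.7,0.07],
    [-2.5,0.7,0.08],
    [-2.94,0.66,0.09],
    [-3.37,0.56,0.11],
    [-3.79,0.42,0.12],
    [-4.18,0.23,0.13],
    [-4.56,0,0.15],
    [-4.91,-0.27,0.16],
    [-5.22,-0.58,0.17],
    [-5.5,-0.92,0.19],
    [-5.74,-1.29,0.2],
    [-5.74,-1.29,0.2],
    [-5.74,-1.29,0.2],
  ],
  fingers=[1,1,1,1,1,1,1,1,1,1,1,1,1,1,1,1,1],
)

```text
time: 12.5
position: [0.619, -0.0708, 0.0674]
orientation: [[-0.0, 1.0, 0.0], [1.0, 0.0, 0.002], [0.002, 0.0, -1.0]]
ft_force: [-1.9, 5.9, 4.3]
finger_gap: 0.122
gripper_force: 39.9
```

```bash
cat > fit.py <<'E'
from h import *
from scipy.optimize import brentq
def centre(p,q,r=.04):
    "circle of radius r through p then (clockwise) q, centre on the right of motion"
    p,q=np.array(p),np.array(q);d=q-p;L=np.hypot(*d);n=np.array([d[1],-d[0]])/L
    return [(p+q)/2+s*n*np.sqrt(max(r*r-L*L/4,0)) for s in(1,-1)]
E
python3 - <<'E'
from fit import *
s=env.observe();p=s['position'];print(p.round(4),s['ft_force'].round(1),centre((.6322,-.0137),p[:2]))
C=(.599,-.0368);a=np.radians(-60);c=np.array([C[0]+.04*np.cos(a),C[1]+.04*np.sin(a),.067]);print(c)
arc(C,-60,-126,11,c,.066)
E
```

```text
[ 0.619  -0.0708  0.0674] [-1.9  5.9  4.3] [array([ 0.59904966, -0.03608425]), array([ 0.65211724, -0.04838866])]
[ 0.619      -0.07144102  0.067     ]
[-0.19, -0.37, 0.01], [-0.34, -0.76, 0.02], [-0.45, -1.17, 0.03], [-0.51, -1.58, 0.04], [-0.54, -2.0, 0.05], [-0.51, -2.42, 0.05], [-0.45, -2.83, 0.06], [-0.34, -3.24, 0.07], [-0.19, -3.63, 0.08], [0.0, -4.0, 0.09], [0.23, -4.35, 0.1],
```

>>> jog_arm(
  twist=[
    [0,0,0],
    [0,0,0],
    [0,0,0],
    [0,0,0],
    [0,0,0],
    [0,0,0],
    [0,0,0],
    [0,0,0],
    [0,0,0],
    [0,0,0],
    [0,0,0],
    [0,0,0],
    [0,0,0],
  ],
  translation=[
    [-0.14,-0.37,0.01],
    [-0.27,-0.76,0.02],
    [-0.38,-1.17,0.03],
    [-0.44,-1.58,0.04],
    [-0.47,-2.0,0.05],
    [-0.44,-2.42,0.05],
    [-0.38,-2.83,0.06],
    [-0.27,-3.24,0.07],
    [-0.12,-3.63,0.08],
    [0.07,-4.0,0.09],
    [0.3,-4.35,0.1],
    [0.3,-4.35,0.1],
    [0.3,-4.35,0.1],
  ],
  fingers=[1,1,1,1,1,1,1,1,1,1,1,1,1],
)

```text
time: 14.12
position: [0.5753, -0.0685, 0.0663]
orientation: [[0.0, 1.0, -0.0], [1.0, -0.0, -0.0], [-0.0, -0.0, -1.0]]
ft_force: [2.2, 0.2, 6.0]
finger_gap: 0.121
gripper_force: 39.9
```

```bash
python3 - <<'E'
from fit import *
s=env.observe();p=s['position'];print(p.round(4),s['ft_force'].round(1),np.degrees(np.arctan2(p[1]+.0361,p[0]-.599)),np.hypot(p[1]+.0361,p[0]-.599))
C=(.599,-.0361);a=np.radians(-126);c=np.array([C[0]+.04*np.cos(a),C[1]+.04*np.sin(a),.066]);print(c)
arc(C,-126,-176,10,c,.0655)
E
```

```text
[ 0.5753 -0.0685  0.0663] [2.2 0.2 6. ] -126.13715444925413 0.04010715608459422
[ 0.57548859 -0.06846068  0.066     ]
[0.22, -0.27, 0.0], [0.46, -0.53, 0.01], [0.72, -0.76, 0.01], [1.0, -0.97, 0.02], [1.3, -1.15, 0.03], [1.61, -1.3, 0.03], [1.93, -1.43, 0.04], [2.27, -1.53, 0.04], [2.61, -1.6, 0.05], [2.96, -1.64, 0.05],
```

>>> jog_arm(
  twist=[
    [0,0,0],
    [0,0,0],
    [0,0,0],
    [0,0,0],
  ],
  translation=[
    [0.22,-0.27,0],
    [0.34,-0.4,0],
    [0.46,-0.53,0.01],
    [0.46,-0.53,0.01],
  ],
  fingers=[1,1,1,1],
)

```text
time: 14.62
position: [0.5702, -0.064, 0.0662]
orientation: [[0.0, 1.0, 0.0], [1.0, -0.0, -0.001], [-0.001, 0.0, -1.0]]
ft_force: [2.1, -1.7, 5.7]
finger_gap: 0.125
gripper_force: 39.9
```

>>> jog_arm(
  twist=[
    [0,0,0],
    [0,0,0],
    [0,0,0],
  ],
  translation=[
    [0.13,-0.12,0],
    [0.26,-0.23,0],
    [0.26,-0.23,0],
  ],
  fingers=[1,1,1],
)

```text
time: 15.0
position: [0.5679, -0.0615, 0.0661]
orientation: [[0.0, 1.0, -0.0], [1.0, -0.0, -0.001], [-0.001, -0.0, -1.0]]
ft_force: [2.6, -1.7, 4.8]
finger_gap: 0.122
gripper_force: 39.9
```

>>> jog_arm(
  twist=[
    [0,0,0],
    [0,0,0],
    [0,0,0],
  ],
  translation=[
    [0.14,-0.11,0],
    [0.28,-0.21,0],
    [0.28,-0.21,0],
  ],
  fingers=[1,1,1],
)

```text
time: 15.38
position: [0.5657, -0.0586, 0.0661]
orientation: [[0.0, 1.0, -0.0], [1.0, -0.0, -0.001], [-0.001, -0.0, -1.0]]
ft_force: [2.4, -2.3, 5.9]
finger_gap: 0.125
gripper_force: 39.9
```

>>> jog_arm(
  twist=[
    [0,0,0],
    [0,0,0],
    [0,0,0],
  ],
  translation=[
    [0.15,-0.09,0],
    [0.3,-0.18,0],
    [0.3,-0.18,0],
  ],
  fingers=[1,1,1],
)

```text
time: 15.75
position: [0.5638, -0.0556, 0.0661]
orientation: [[0.0, 1.0, -0.0], [1.0, -0.0, -0.001], [-0.001, -0.0, -1.0]]
ft_force: [1.2, -3.0, 4.8]
finger_gap: 0.119
gripper_force: 39.9
```

>>> jog_arm(
  twist=[
    [0,0,0],
    [0,0,0],
    [0,0,0],
  ],
  translation=[
    [0.16,-0.08,0],
    [0.31,-0.15,0],
    [0.31,-0.15,0],
  ],
  fingers=[1,1,1],
)

```text
time: 16.12
position: [0.5626, -0.0532, 0.0661]
orientation: [[0.001, 1.0, 0.0], [1.0, -0.001, -0.002], [-0.002, 0.0, -1.0]]
ft_force: [3.1, -6.3, 4.7]
finger_gap: 0.119
gripper_force: 39.9
```

>>> jog_arm(
  twist=[
    [0,0,0],
    [0,0,0],
    [0,0,0],
    [0,0,0],
    [0,0,0],
  ],
  translation=[
    [0.12,-0.05,0],
    [0.23,-0.1,0],
    [0.23,-0.1,0],
    [0.23,-0.1,0],
    [0.23,-0.1,0],
  ],
  fingers=[1,1,1,1,1],
)

```text
time: 16.75
position: [0.562, -0.0519, 0.0662]
orientation: [[0.001, 1.0, 0.001], [1.0, -0.001, -0.004], [-0.004, 0.001, -1.0]]
ft_force: [5.1, -11.0, 3.0]
finger_gap: 0.122
gripper_force: 39.8
```

>>> jog_arm(
  twist=[
    [0,0,0],
    [0,0,0],
    [0,0,0],
    [0,0,0],
    [0,0,0],
    [0,0,0],
    [0,0,0],
    [0,0,0],
    [0,0,0],
  ],
  translation=[
    [0,0,0],
    [0,0,0],
    [0,0,-2.7],
    [0,0,-5.3],
    [5.5,1.4,-5.3],
    [11,2.8,-5.3],
    [16.55,4.13,-5.3],
    [16.55,4.13,-5.3],
    [16.55,4.13,-5.3],
  ],
  fingers=[0.435,0.435,0.435,0.435,0.435,0.435,0.435,0.435,0.435],
)

```text
time: 17.88
position: [0.6021, 0.1155, 0.1184]
orientation: [[-0.001, 1.0, -0.002], [1.0, 0.001, -0.0], [-0.0, -0.002, -1.0]]
ft_force: [0.3, -0.2, 0.3]
finger_gap: 0.282
gripper_force: 0.0
```

```bash
python3 look.py w3
```

```text
17.875 [0.6021 0.1155 0.1184] [ 0.3 -0.2  0.3] 0.28236270783011497
handle [252, 220, 20, 21, 329] [0.6044 0.1163 0.0848] [0.6044 0.1163 0.0848]
handle [153, 223, 19, 18, 269] [0.5456 0.1138 0.0817] [0.5456 0.1138 0.0817]
stud [104, 223, 19, 17, 238] [0.5064 0.1048 0.0618]
```

View pics/w3.png

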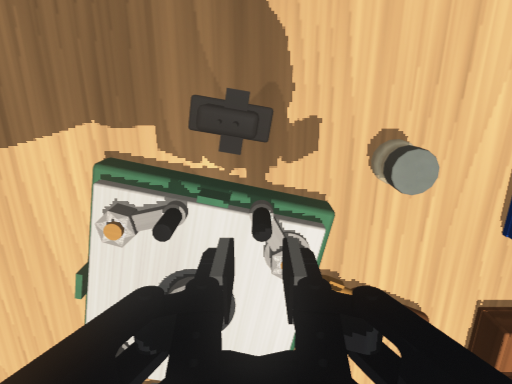

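View: handle B sits between the fingers at (262,230); A's seated handle is at (165,222), and the tower and jar are undisturbed. Gripping B.

>>> jog_arm(
  twist=[
    [0,0,0],
    [0,0,0],
    [0,0,0],
    [0,0,0],
    [0,0,0],
    [0,0,0],
  ],
  translation=[
    [0.08,0.14,2.5],
    [0.08,0.14,5],
    [0.08,0.14,5],
    [0.08,0.14,5],
    [0.08,0.14,5],
    [0.08,0.14,5],
  ],
  fingers=[0.435,0.435,0.435,1,1,1],
)

```text
time: 18.68
position: [0.6045, 0.1158, 0.0698]
orientation: [[0.001, 1.0, 0.001], [1.0, -0.001, -0.001], [-0.001, 0.001, -1.0]]
ft_force: [-0.3, -3.5, 0.2]
finger_gap: 0.124
gripper_force: 39.2
```

```bash
python3 - <<'E'
from h import *
s=env.observe();print(s['position'].round(4),s['ft_force'].round(1))
arc((.6234,.0811),118.5,23,15,np.array([.6042,.1162,.069]),.067)
E
```

```text
[0.6045 0.1158 0.0698] [-0.3 -3.5  0.2]
[0.2, 0.41, 0.01], [0.34, 0.83, 0.03], [0.44, 1.27, 0.04], [0.48, 1.71, 0.05], [0.48, 2.15, 0.07], [0.43, 2.59, 0.08], [0.33, 3.03, 0.09], [0.19, 3.45, 0.11], [-0.0, 3.85, 0.12], [-0.24, 4.22, 0.13], [-0.52, 4.57, 0.15], [-0.83, 4.89, 0.16], [-1.17, 5.17, 0.17], [-1.55, 5.41, 0.19], [-1.95, 5.6, 0.2],
```

>>> jog_arm(
  twist=[
    [0,0,0],
    [0,0,0],
    [0,0,0],
    [0,0,0],
    [0,0,0],
    [0,0,0],
    [0,0,0],
    [0,0,0],
    [0,0,0],
    [0,0,0],
    [0,0,0],
    [0,0,0],
    [0,0,0],
    [0,0,0],
    [0,0,0],
    [0,0,0],
    [0,0,0],
  ],
  translation=[
    [0.2,0.41,0.01],
    [0.34,0.83,0.03],
    [0.44,1.27,0.04],
    [0.48,1.71,0.05],
    [0.48,2.15,0.07],
    [0.43,2.59,0.08],
    [0.33,3.03,0.09],
    [0.19,3.45,0.11],
    [0,3.85,0.12],
    [-0.24,4.22,0.13],
    [-0.52,4.57,0.15],
    [-0.83,4.89,0.16],
    [-1.17,5.17,0.17],
    [-1.55,5.41,0.19],
    [-1.95,5.6,0.2],
    [-1.95,5.6,0.2],
    [-1.95,5.6,0.2],
  ],
  fingers=[1,1,1,1,1,1,1,1,1,1,1,1,1,1,1,1,1],
)

```text
time: 20.8
position: [0.6599, 0.0973, 0.0676]
orientation: [[-0.0, 1.0, -0.0], [1.0, 0.0, 0.001], [0.001, -0.0, -1.0]]
ft_force: [-4.7, 0.0, 4.1]
finger_gap: 0.123
gripper_force: 39.8
```

```bash
python3 - <<'E'
from fit import *
s=env.observe();p=s['position'];print(p.round(4),s['ft_force'].round(1),centre((.6045,.1158),p[:2]))
C=(.6234,.0811);a=np.radians(23);c=np.array([C[0]+.04*np.cos(a),C[1]+.04*np.sin(a),.067]);print(c)
arc(C,23,-45,11,c,.066)
E
```

```text
[0.6599 0.0973 0.0676] [-4.7  0.   4.1] [array([0.62357245, 0.08063977]), array([0.6408567 , 0.13247903])]
[0.66022019 0.09672925 0.067     ]
[-0.41, 0.15, 0.01], [-0.82, 0.25, 0.02], [-1.25, 0.31, 0.03], [-1.68, 0.32, 0.04], [-2.11, 0.28, 0.05], [-2.54, 0.2, 0.05], [-2.95, 0.07, 0.06], [-3.34, -0.1, 0.07], [-3.72, -0.31, 0.08], [-4.07, -0.57, 0.09], [-4.39, -0.85, 0.1],
```

>>> jog_arm(
  twist=[
    [0,0,0],
    [0,0,0],
    [0,0,0],
    [0,0,0],
    [0,0,0],
    [0,0,0],
    [0,0,0],
    [0,0,0],
    [0,0,0],
    [0,0,0],
    [0,0,0],
    [0,0,0],
    [0,0,0],
  ],
  translation=[
    [-0.41,0.15,0.01],
    [-0.82,0.25,0.02],
    [-1.25,0.31,0.03],
    [-1.68,0.32,0.04],
    [-2.11,0.28,0.05],
    [-2.54,0.2,0.05],
    [-2.95,0.07,0.06],
    [-3.34,-0.1,0.07],
    [-3.72,-0.31,0.08],
    [-4.07,-0.57,0.09],
    [-4.39,-0.85,0.1],
    [-4.39,-0.85,0.1],
    [-4.39,-0.85,0.1],
  ],
  fingers=[1,1,1,1,1,1,1,1,1,1,1,1,1],
)

```text
time: 22.42
position: [0.6519, 0.0524, 0.0663]
orientation: [[0.0, 1.0, 0.001], [1.0, -0.0, -0.001], [-0.001, 0.001, -1.0]]
ft_force: [3.8, -3.4, 5.7]
finger_gap: 0.122
gripper_force: 40.0
```

```bash
python3 - <<'E'
from fit import *
s=env.observe();p=s['position'];print(p.round(4),s['ft_force'].round(1),np.degrees(np.arctan2(p[1]-.0808,p[0]-.6235)),np.hypot(p[1]-.0808,p[0]-.6235))
C=(.6234,.0811);a=np.radians(-45);c=np.array([C[0]+.04*np.cos(a),C[1]+.04*np.sin(a),.066]);print(c)
arc(C,-45,-95,10,c,.0655)
E
```

```text
[0.6519 0.0524 0.0663] [ 3.8 -3.4  5.7] -45.021968610682286 0.040198822152930115
[0.65168427 0.05281573 0.066     ]
[-0.24, -0.26, 0.0], [-0.45, -0.53, 0.01], [-0.64, -0.83, 0.01], [-0.8, -1.14, 0.02], [-0.93, -1.46, 0.03], [-1.04, -1.79, 0.03], [-1.11, -2.13, 0.04], [-1.16, -2.48, 0.04], [-1.17, -2.83, 0.05], [-1.16, -3.18, 0.05],
```

>>> jog_arm(
  twist=[
    [0,0,0],
    [0,0,0],
    [0,0,0],
  ],
  translation=[
    [-0.12,-0.13,0],
    [-0.24,-0.26,0],
    [-0.24,-0.26,0],
  ],
  fingers=[1,1,1],
)

```text
time: 22.8
position: [0.6495, 0.05, 0.0663]
orientation: [[0.0, 1.0, 0.001], [1.0, -0.0, -0.001], [-0.001, 0.001, -1.0]]
ft_force: [6.1, -1.7, 4.8]
finger_gap: 0.128
gripper_force: 39.9
```

>>> jog_arm(
  twist=[
    [0,0,0],
    [0,0,0],
    [0,0,0],
  ],
  translation=[
    [-0.11,-0.14,0],
    [-0.21,-0.27,0],
    [-0.21,-0.27,0],
  ],
  fingers=[1,1,1],
)

```text
time: 23.18
position: [0.6467, 0.0479, 0.0662]
orientation: [[0.0, 1.0, 0.001], [1.0, -0.0, -0.001], [-0.001, 0.001, -1.0]]
ft_force: [4.9, -2.5, 4.5]
finger_gap: 0.122
gripper_force: 39.9
```

>>> jog_arm(
  twist=[
    [0,0,0],
    [0,0,0],
    [0,0,0],
  ],
  translation=[
    [-0.1,-0.15,0],
    [-0.19,-0.3,0],
    [-0.19,-0.3,0],
  ],
  fingers=[1,1,1],
)

```text
time: 23.55
position: [0.6436, 0.0458, 0.0662]
orientation: [[0.001, 1.0, 0.001], [1.0, -0.001, -0.001], [-0.001, 0.001, -1.0]]
ft_force: [4.7, -2.3, 4.9]
finger_gap: 0.117
gripper_force: 39.8
```

>>> jog_arm(
  twist=[
    [0,0,0],
    [0,0,0],
    [0,0,0],
  ],
  translation=[
    [-0.08,-0.16,0],
    [-0.16,-0.31,0],
    [-0.16,-0.31,0],
  ],
  fingers=[1,1,1],
)

```text
time: 23.92
position: [0.6417, 0.0449, 0.0664]
orientation: [[0.0, 1.0, 0.003], [1.0, -0.0, -0.0], [-0.0, 0.003, -1.0]]
ft_force: [10.2, 0.8, 0.7]
finger_gap: 0.123
gripper_force: 39.7
```

>>> jog_arm(
  twist=[
    [0,0,0],
    [0,0,0],
    [0,0,0],
    [0,0,0],
    [0,0,0],
  ],
  translation=[
    [-0.03,-0.07,0],
    [-0.06,-0.13,0],
    [-0.06,-0.13,0],
    [-0.06,-0.13,0],
    [-0.06,-0.13,0],
  ],
  fingers=[1,1,1,1,1],
)

```text
time: 24.55
position: [0.6409, 0.0445, 0.0664]
orientation: [[-0.0, 1.0, 0.004], [1.0, 0.0, 0.0], [0.0, 0.004, -1.0]]
ft_force: [12.6, 1.1, -0.0]
finger_gap: 0.117
gripper_force: 39.7
```

>>> jog_arm(
  twist=[
    [0,0,0],
    [0,0,0],
    [0,0,0],
    [0,0,0],
    [0,0,0],
    [0,0,0],
    [0,0,0],
    [0,0,0],
    [0,0,0],
  ],
  translation=[
    [0,0,0],
    [0,0,0],
    [0,0,-2.7],
    [0,0,-5.3],
    [-3,-4.5,-5.3],
    [-6,-9,-5.3],
    [-8.97,-13.56,-5.3],
    [-8.97,-13.56,-5.3],
    [-8.97,-13.56,-5.3],
  ],
  fingers=[0.435,0.435,0.435,0.435,0.435,0.435,0.435,0.435,0.435],
)

```text
time: 25.68
position: [0.5034, -0.0454, 0.119]
orientation: [[0.0, 1.0, -0.0], [1.0, -0.0, 0.0], [0.0, -0.0, -1.0]]
ft_force: [-0.1, 0.3, 0.5]
finger_gap: 0.284
gripper_force: 0.0
```

```bash
python3 look.py w4
```

```text
25.675 [ 0.5034 -0.0454  0.119 ] [-0.1  0.3  0.5] 0.2835177167638723
handle [246, 221, 19, 22, 326] [ 0.5021 -0.0458  0.0849] [ 0.5021 -0.0458  0.0849]
handle [347, 236, 21, 19, 271] [ 0.5633 -0.0561  0.0816] [ 0.5633 -0.0561  0.0816]
stud [469, 0, 25, 11, 194] [0.6222 0.0764 0.0614]
stud [214, 158, 18, 19, 266] [ 0.4815 -0.0127  0.0618]
stud [396, 195, 19, 18, 276] [ 0.5981 -0.0368  0.0617]
```

View pics/w4.png

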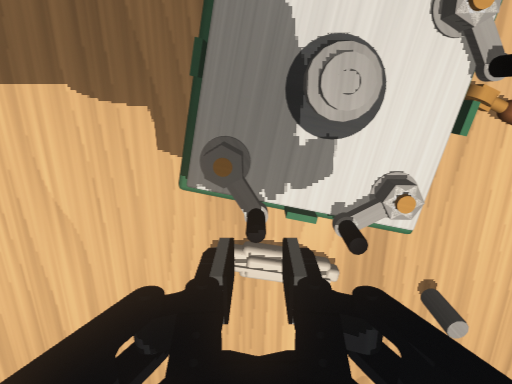

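View: handle C sits between the fingers at (256,222), nut C is at (222,165), D's seated handle is at (350,235), and the die set and lifeboat are in place. Gripping C.

>>> jog_arm(
  twist=[
    [0,0,0],
    [0,0,0],
    [0,0,0],
    [0,0,0],
    [0,0,0],
    [0,0,0],
  ],
  translation=[
    [-0.04,-0.12,2.5],
    [-0.04,-0.12,5],
    [-0.04,-0.12,5],
    [-0.04,-0.12,5],
    [-0.04,-0.12,5],
    [-0.04,-0.12,5],
  ],
  fingers=[0.435,0.435,0.435,1,1,1],
)

```text
time: 26.48
position: [0.5022, -0.0456, 0.0695]
orientation: [[-0.0, 1.0, 0.0], [1.0, 0.0, 0.0], [0.0, 0.0, -1.0]]
ft_force: [-3.1, 2.2, -2.3]
finger_gap: 0.117
gripper_force: 39.1
```

```bash
python3 - <<'E'
from h import *
s=env.observe();print(s['position'].round(4),s['ft_force'].round(1))
arc((.4818,-.0117),-59.2,-155,15,np.array([.5022,-.0459,.069]),.067)
E
```

```text
[ 0.5022 -0.0456  0.0695] [-3.1  2.2 -2.3]
[-0.22, -0.39, 0.01], [-0.38, -0.8, 0.03], [-0.5, -1.23, 0.04], [-0.56, -1.67, 0.05], [-0.58, -2.12, 0.07], [-0.55, -2.56, 0.08], [-0.46, -3.0, 0.09], [-0.33, -3.43, 0.11], [-0.15, -3.84, 0.12], [0.07, -4.22, 0.13], [0.33, -4.58, 0.15], [0.63, -4.91, 0.16], [0.97, -5.2, 0.17], [1.34, -5.45, 0.19], [1.73, -5.67, 0.2],
```

>>> jog_arm(
  twist=[
    [0,0,0],
    [0,0,0],
    [0,0,0],
    [0,0,0],
    [0,0,0],
    [0,0,0],
    [0,0,0],
    [0,0,0],
    [0,0,0],
    [0,0,0],
    [0,0,0],
    [0,0,0],
    [0,0,0],
    [0,0,0],
    [0,0,0],
    [0,0,0],
    [0,0,0],
  ],
  translation=[
    [-0.22,-0.39,0.01],
    [-0.38,-0.8,0.03],
    [-0.5,-1.23,0.04],
    [-0.56,-1.67,0.05],
    [-0.58,-2.12,0.07],
    [-0.55,-2.56,0.08],
    [-0.46,-3.0,0.09],
    [-0.33,-3.43,0.11],
    [-0.15,-3.84,0.12],
    [0.07,-4.22,0.13],
    [0.33,-4.58,0.15],
    [0.63,-4.91,0.16],
    [0.97,-5.2,0.17],
    [1.34,-5.45,0.19],
    [1.73,-5.67,0.2],
    [1.73,-5.67,0.2],
    [1.73,-5.67,0.2],
  ],
  fingers=[1,1,1,1,1,1,1,1,1,1,1,1,1,1,1,1,1],
)

```text
time: 28.6
position: [0.4449, -0.0283, 0.0671]
orientation: [[-0.0, 1.0, -0.001], [1.0, 0.0, -0.0], [-0.0, -0.001, -1.0]]
ft_force: [-2.5, -2.6, 5.3]
finger_gap: 0.126
gripper_force: 39.9
```

```bash
python3 - <<'E'
from fit import *
s=env.observe();p=s['position'];print(p.round(4),s['ft_force'].round(1),centre((.5022,-.0456),p[:2]))
C=(.4818,-.0117);a=np.radians(-155);c=np.array([C[0]+.04*np.cos(a),C[1]+.04*np.sin(a),.067]);print(c)
arc(C,-155,-221,11,c,.066)
E
```

```text
[ 0.4449 -0.0283  0.0671] [-2.5 -2.6  5.3] [array([ 0.4812481 , -0.01152629]), array([ 0.46589307, -0.0623871 ])]
[ 0.44554769 -0.02860473  0.067     ]
[0.39, -0.16, 0.01], [0.79, -0.27, 0.02], [1.2, -0.34, 0.03], [1.62, -0.37, 0.04], [2.04, -0.36, 0.05], [2.45, -0.3, 0.05], [2.86, -0.2, 0.06], [3.25, -0.06, 0.07], [3.63, 0.13, 0.08], [3.98, 0.35, 0.09], [4.31, 0.61, 0.1],
```

Centre is about 0.5 mm further toward −x; shifting the next rows to match.

>>> jog_arm(
  twist=[
    [0,0,0],
    [0,0,0],
    [0,0,0],
    [0,0,0],
    [0,0,0],
    [0,0,0],
    [0,0,0],
    [0,0,0],
    [0,0,0],
    [0,0,0],
    [0,0,0],
    [0,0,0],
    [0,0,0],
  ],
  translation=[
    [0.39,-0.19,0.01],
    [0.79,-0.32,0.02],
    [1.2,-0.39,0.03],
    [1.62,-0.42,0.04],
    [2.04,-0.41,0.05],
    [2.45,-0.35,0.05],
    [2.86,-0.25,0.06],
    [3.25,-0.11,0.07],
    [3.63,0.08,0.08],
    [3.98,0.3,0.09],
    [4.31,0.56,0.1],
    [4.31,0.56,0.1],
    [4.31,0.56,0.1],
  ],
  fingers=[1,1,1,1,1,1,1,1,1,1,1,1,1],
)

```text
time: 30.22
position: [0.451, 0.0148, 0.066]
orientation: [[-0.0, 1.0, -0.0], [1.0, 0.0, 0.001], [0.001, -0.0, -1.0]]
ft_force: [-1.9, -0.4, 3.3]
finger_gap: 0.121
gripper_force: 39.6
```

```bash
python3 - <<'E'
from fit import *
s=env.observe();p=s['position'];print(p.round(4),s['ft_force'].round(1),np.degrees(np.arctan2(p[1]+.0116,p[0]-.4813)),np.hypot(p[1]+.0116,p[0]-.4813))
C=(.4813,-.0117);a=np.radians(-221);c=np.array([C[0]+.04*np.cos(a),C[1]+.04*np.sin(a),.066]);print(c)
arc(C,-221,-261,8,c,.0655)
E
```

```text
[0.451  0.0148 0.066 ] [-1.9 -0.4  3.3] 138.89560796145608 0.040163722885544414
[0.45111162 0.01454236 0.066     ]
[0.25, 0.24, 0.01], [0.48, 0.5, 0.01], [0.69, 0.78, 0.02], [0.87, 1.08, 0.03], [1.03, 1.39, 0.03], [1.16, 1.72, 0.04], [1.26, 2.05, 0.04], [1.33, 2.39, 0.05],
```

>>> jog_arm(
  twist=[
    [0,0,0],
    [0,0,0],
    [0,0,0],
  ],
  translation=[
    [0.14,0.13,0],
    [0.27,0.26,0],
    [0.27,0.26,0],
  ],
  fingers=[1,1,1],
)

```text
time: 30.6
position: [0.4536, 0.0174, 0.066]
orientation: [[-0.0, 1.0, -0.0], [1.0, 0.0, 0.0], [0.0, -0.0, -1.0]]
ft_force: [-4.2, 0.3, 2.8]
finger_gap: 0.121
gripper_force: 39.5
```

>>> jog_arm(
  twist=[
    [0,0,0],
    [0,0,0],
    [0,0,0],
  ],
  translation=[
    [0.11,0.13,0],
    [0.22,0.25,0],
    [0.22,0.25,0],
  ],
  fingers=[1,1,1],
)

```text
time: 30.98
position: [0.4562, 0.0196, 0.066]
orientation: [[-0.0, 1.0, -0.0], [1.0, 0.0, 0.0], [0.0, -0.0, -1.0]]
ft_force: [-3.5, 2.0, 0.8]
finger_gap: 0.127
gripper_force: 39.4
```

>>> jog_arm(
  twist=[
    [0,0,0],
    [0,0,0],
    [0,0,0],
  ],
  translation=[
    [0.1,0.15,0],
    [0.2,0.29,0],
    [0.2,0.29,0],
  ],
  fingers=[1,1,1],
)

```text
time: 31.35
position: [0.4591, 0.0217, 0.066]
orientation: [[-0.0, 1.0, -0.0], [1.0, 0.0, 0.0], [0.0, -0.0, -1.0]]
ft_force: [-3.8, 3.1, -0.8]
finger_gap: 0.12
gripper_force: 39.4
```

>>> jog_arm(
  twist=[
    [0,0,0],
    [0,0,0],
    [0,0,0],
  ],
  translation=[
    [0.1,0.16,0],
    [0.2,0.31,0],
    [0.2,0.31,0],
  ],
  fingers=[1,1,1],
)

```text
time: 31.72
position: [0.4616, 0.0233, 0.0658]
orientation: [[0.0, 1.0, -0.002], [1.0, -0.0, -0.001], [-0.001, -0.002, -1.0]]
ft_force: [-7.4, 0.3, 1.7]
finger_gap: 0.118
gripper_force: 39.5
```

>>> jog_arm(
  twist=[
    [0,0,0],
    [0,0,0],
    [0,0,0],
  ],
  translation=[
    [0.05,0.09,0],
    [0.1,0.18,0],
    [0.1,0.18,0],
  ],
  fingers=[1,1,1],
)

```text
time: 32.1
position: [0.4626, 0.0239, 0.0656]
orientation: [[0.0, 1.0, -0.003], [1.0, -0.0, -0.001], [-0.001, -0.003, -1.0]]
ft_force: [-10.9, -1.5, 1.7]
finger_gap: 0.123
gripper_force: 39.7
```

>>> jog_arm(
  twist=[
    [0,0,0],
    [0,0,0],
    [0,0,0],
    [0,0,0],
  ],
  translation=[
    [0.05,0.09,0],
    [0.05,0.09,0],
    [0.05,0.09,0],
    [0.05,0.09,0],
  ],
  fingers=[1,1,1,1],
)

```text
time: 32.6
position: [0.4631, 0.0242, 0.0655]
orientation: [[0.001, 1.0, -0.004], [1.0, -0.001, -0.002], [-0.002, -0.004, -1.0]]
ft_force: [-12.7, -3.9, 2.7]
finger_gap: 0.122
gripper_force: 39.8
```

13 N tangential. Releasing, lifting and checking.

>>> jog_arm(
  twist=[
    [0,0,0],
    [0,0,0],
    [0,0,0],
    [0,0,0],
    [0,0,0],
    [0,0,0],
    [0,0,0],
    [0,0,0],
    [0,0,0],
    [0,0,0],
  ],
  translation=[
    [0,0,0],
    [0,0,0],
    [0,0,-3],
    [0,0,-6],
    [-1,3,-10],
    [-2,6,-14],
    [-2.5,8.5,-17],
    [-2.5,8.5,-17],
    [-2.5,8.5,-17],
    [-2.5,8.5,-17],
  ],
  fingers=[0.435,0.435,0.435,0.435,0.435,0.435,0.435,0.435,0.435,0.435],
)

```text
time: 33.85
position: [0.5491, 0.0002, 0.2352]
orientation: [[-0.0, 1.0, -0.001], [1.0, 0.0, -0.0], [-0.0, -0.001, -1.0]]
ft_force: [-0.2, -0.3, 0.5]
finger_gap: 0.277
gripper_force: 0.0
```

```bash
python3 look.py w5; python3 - <<'E'
from h import *
s=env.observe();im,d=optics.get_image("wrist");P=cloud(d,cam("wrist",s))
# plate height at patches near the four sides, and nut-top heights
c=np.array([.5525,.0345]);u=np.array([.979,-.204]);v=np.array([.204,.979])
for a,b in [(.05,0),(-.05,0),(0,.05),(0,-.05)]:
    q=c+a*u+b*v;m=(np.hypot(P[...,0]-q[0],P[...,1]-q[1])<.012)&(d>0)&(abs(P[...,2]-.04)<.01);print(m.sum(),np.median(P[m][:,2]))
m=(np.hypot(P[...,0]-c[0],P[...,1]-c[1])<.04)&(P[...,2]>.054)&(P[...,2]<.075);print("die",P[m].mean(0))
E
```

```text
33.85 [5.491e-01 2.000e-04 2.352e-01] [-0.2 -0.3  0.5] 0.2769646069154338
handle [246, 39, 14, 16, 170] [0.5446 0.1131 0.0817] [0.5446 0.1131 0.0817]
handle [357, 122, 13, 13, 134] [0.6432 0.046  0.0817] [0.6432 0.046  0.0817]
handle [156, 149, 12, 13, 112] [0.4607 0.0214 0.0817] [0.4607 0.0214 0.0817]
handle [268, 227, 10, 11, 93] [ 0.5637 -0.056   0.0816] [ 0.5637 -0.056   0.0816]
stud [204, 53, 13, 14, 141] [0.5061 0.1046 0.0618]
stud [332, 83, 13, 12, 126] [0.6229 0.08   0.0617]
stud [186, 179, 12, 12, 105] [ 0.4816 -0.0124  0.0619]
stud [301, 202, 11, 11, 91] [ 0.5985 -0.037   0.0617]
418 0.03979965339235911
438 0.0398754304966526
487 0.039819764791321544
374 0.0398125429436145
die [0.55388281 0.03741669 0.06113401]
```

View pics/w5.png

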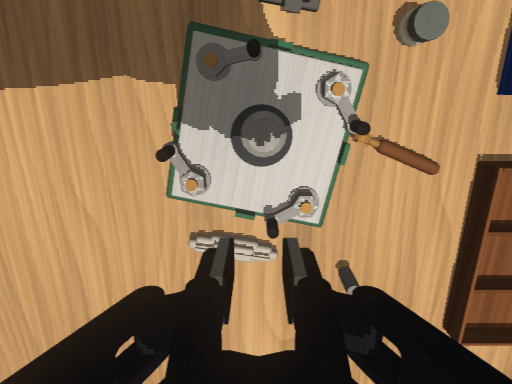

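The last picture shows the four cranks half a turn on, at (253,48), (360,127), (166,152) and (273,227). All handle tops are at the same height (81.7 mm) and the plate surface is level at 39.8 mm. The die set and bystanders are unmoved and the robot is clear.

```bash
python3 -c "
from cell import workorder
print(workorder.job_done())"
```

```text
the job is handed in; nothing more can be done
None
```

I tightened all four nuts in cross order, each snug at about 12–13 N of push. The plate measures level and flush, nothing around it looks disturbed, and the job is handed in (the hand-in gave no verdict).

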